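# Thread the label roll's spindle through its stand

## Robot

A 6-joint arm with a two-finger parallel gripper is mounted at the origin on a cart in front of the work surface, level with it; the furniture and walls round the work are solid. World frame = base frame: x ahead of the robot, y to its left, z up, the work surface at z = 0. Lengths are in m, angles in rad, forces in N, time in s.
With the tool pointing down it reaches from about 0.35 to 0.925 m from the base axis. Payload 6.4 kg.
Tool frame: the origin (TCP) lies between the finger pads; the fingertips stand 8 mm ahead of it and the grasp point (between the pads) lies 11 mm behind it; z points along the fingers, y is the line along which they close (so a half turn about z gives the same grasp; the last joint's range is limited). The gripper opens to 94 mm and grips with 3 to 60 N. Pads are 16 mm wide; open, the fingers measure 119 mm over their backs; the gripper's body (75 mm by 177 mm) begins 78 mm behind the grasp point.
Start: joints at [1.024, 0.245, 1.558, -0, 1.339, -0.174], TCP at [0.237, 0.605, 0.213] pointing down, gripper open.
Joint ranges: [-3.13, 3.13], [-1.02, 2.26], [0.13, 2.54], [-0.95, 4.09], [0.21, 2.88], [-2.74, 2.74]. Speed limits (rad/s): [2.57, 2.57, 3.14, 3.14, 3.14, 3.14].

## Interface

Orientations are given as a unit quaternion [w, x, y, z].
In Python, from station import read_state, camera, hand_in, search_frame, masks_of gives the robot as it stands. The module is installed in compiled form; this text tells all that it offers.
- The arm moves only by the shell command python3 -m handwheel 'ROWS' [FORCE]. ROWS is JSON, a list of rows, each a list of 7 numbers: the gripper command: -1 is fully open, 1 is shut, values between are in proportion, then the shift along the tool's x, y, z each as a share of 500 mm, from -1 to 1, then the turn, a rotation vector about the tool's x, y, z each as a share of pi/4 rad, from -1 to 1. In form: [[fingers, tx, ty, tz, wx, wy, wz], ...]. A call has 1 to 20 rows; each row shifts and turns the commanded pose from where the row before left it, along the tool's axes as they then stand; what a row does not reach is not made up. A row lasts 1/8 s, in which the tool goes at most 62.5 mm and 10.7 degrees, less where a joint would pass 70% of its speed; a pose out of reach is approached as far as the arm can. A call with a number of a shift or a turn outside -1 to 1 is refused whole. A call with a gripper value outside its range is refused whole. The fingers move at their own pace and stop on an object; FORCE is the grip in N (left out, the last holds). Time passes only in rows, so rows that do not move let the fingers close. It gives the time, the measured TCP pose, the force, the opening and the grip force at its end, in the units of the state.
- read_state(): the state, without advancing time (a new reading comes with each control period).
- camera(name): name is "scene" or "side" or "wrist"; returns a dict with "color" (384x512x3 uint8, blue, green, red), "mtx" (3x3 intrinsics, pixels), "dist_coeffs" ([k1, k2, p1, p2, k3] as OpenCV has them; the pictures are not rectified), "origin" and "attitude" of the camera in the world. Camera axes: x right, y up, looking along -z (the intrinsics and any distortion apply to the point x, -y, -z); pixel columns grow to the right and rows downward; lengths in m; the calibration is good to about 2 mm. A picture is of the moment at which its call begins. There is no depth.
- hand_in(): hands the job in; it is judged then, once.
Trained networks look in the newest picture that a camera, given by its name, has taken for a name from the list of things; names that differ only in an ending like _2 or _b are one class to them, and where a whole thing is asked for, a point or a joint stands for the part that bears it (a point fixed in the world has none). Each returns a list of dicts, best first, with "p" (0 to 1); they miss things now and then, are a little off and sometimes report something else, mostly with a low value. They report only what shows in the picture. A call takes as long as a camera call. They do not tell look-alikes from the thing itself.
- search_frame(camera, name): "rect" ([left, top, right, bottom] as shares, 0 to 1, of the picture: columns of its width, rows of its height, round what is visible of it).
- masks_of(camera, name): "mask" (384x512 bool, what is visible of it) and "rect" ([left, top, right, bottom] as shares, 0 to 1, of the picture: columns of its width, rows of its height, round what is visible of it).
The state is a dict: "clock": time; "q": joint angles; "qd": joint speeds; "joint_efforts": joint torques, N m; "tcp_pos": TCP position; "tcp_rot": TCP orientation; "force": force on the tool from outside, world axes, zero at the start; "ft_torque": the same for the moment, N m; "finger_gap": finger opening in m; "grasp_force": force on a finger pad.
Only numpy, scipy, OpenCV 4.12 (cv2) and the standard library are available. Lean on these libraries where they do the work, as an engineer would, in place of code of your own. Each camera call takes 0.05 s, during which the arm holds its last target. There are 200 camera calls.

## Task

Hang the label roll for use: take the spindle from its rest by the black handle, thread it nose first through the stand's near ear, the roll's core and the sprung far ear, push it fully home until its collar sits against the near ear, and let go. The height of the ears varies and is not reported: find it by touch or by sight. Work gently, never pressing on the stand with 25 N or more, and leave the other things where they are.

Things in the scene. Friction and masses are not known exactly. Their poses are not given: they have to be found in the camera images.
- stand: Fixed metal label stand. Origin: centre of the underside of its 150 x 100 x 10 mm base, on the worktop; z up; x = threading direction (spindle enters at the -x side, moving to +x). Two ears (see ear_near, ear_far) stand 80 mm apart, their holes in line along x at y = 0, both at one height that is not reported. They slide in fixed channels 56 mm wide, 40 mm high. Two rails between them carry the roll.
- ear_near (a point): Fixed point on the worktop, under the outer (-x) face of the near ear; axes as stand. The ear is a plain metal plate 8 mm thick (x), 44 mm wide (y), with a flat top. Its round hole, 14.2 mm across, is at y = 0, centred 20 mm below the ear's top and anywhere from 54 to 74 mm above the worktop (top 74 to 94 mm). Both ears are clamped: pushes under 25 N do not move them.
- ear_far (a point): Fixed point on the worktop, under the outer (+x) face of the far ear, 96 mm beyond ear_near; axes as stand. The far ear is like the near one, its hole at exactly the same height, but a spring plunger (black button on its top, 12 mm across) reaches 3.3 mm into the hole from above with a round tip. The tapered nose lifts it; it then presses on the shank with about 3 N, so from nose entry there to home the spindle drags with some 2 to 7 N.
- roll_mid (a point): Centre of the loose paper label roll standing on edge in the stand's cradle, half-way between the ears: 66 mm across, 41 mm wide, its axis (x) along the stand's x, centre 62 mm above the worktop whatever the ears' height. Cardboard core with a 40 mm through hole. Free to shift a few mm along x. 75 g.
- spindle_grip (a point): Centre of the spindle's black round handle, 18 mm across, 55 mm long: the place to grip. x points along the spindle to the nose (turn about x arbitrary). A steel collar, 28 mm across and 5 mm thick, follows the handle; its bearing face is 33 mm from this point towards the nose. About 110 g. It starts level in the rest, axis 46 mm above the worktop, handle overhanging freely.
- spindle_shank (a point): Point on the spindle's axis, 81 mm from spindle_grip towards the nose, 48 mm from the collar's bearing face; axes as spindle_grip. The steel shank is 12 mm across, straight for 104 mm from the collar, then tapers over 10 mm to a nose tip 7 mm across, 66 mm ahead of this point. With the spindle home this point is above the stand's origin.
- rest: Fixed spindle rest: 110 x 50 x 8 mm base with two white posts, 30 mm wide, 50 mm high, with open-topped notches that carry the shank. Origin on the worktop below the collar's bearing face as it starts (within 2 mm); x along the spindle to the nose; posts at x = 12 and 85 mm. Beyond, between rest and stand, a big filler hopper overhangs the worktop from 0.6 m in front of the robot: carry on its near side.
- marker: Bystander: marker pen 122 x 14 x 15 mm lying on the worktop; leave alone.
- counter: Bystander: small tally counter 44 x 51 x 30 mm; leave alone.
- label_roll: Bystander: spare label roll lying flat, 66 mm across, 39 mm high; leave alone.
- funnel: Bystander: funnel standing mouth down, 68 mm across, 72 mm high; leave alone.
Mind the look-alikes: they are no part of the job. What is shaped like the part that bears roll_mid but purple or red is not meant.

How it is judged:
By the outcome, as a careful person would: the job done as asked, in the order asked, and still so for the second after the job is handed in, with the robot touching nothing.
It also fails if it takes over 69 s, if anything falls off the work surface, if the arm or the gripper's body presses on something with over 40 N, if the wrist force passes 120 N, or if a joint passes its speed limit or range.

## Working session

There is one attempt and no reset: what is moved stays moved. The work goes in short steps, Python scripts to look and compute and a shell command to move; the robot and the scene stay as the last step left them, time stands still between calls to the robot, and variables do not carry over. Pictures are saved under pics/ and viewed, at most 10 in all, crops included, and the job is handed in when it is done.

```bash
mkdir -p pics; cat > h.py <<'E'
import numpy as np, cv2
from station import read_state, camera, search_frame, masks_of
from scipy.spatial.transform import Rotation as R
def att(c):
    a=np.array(c["attitude"],float)
    return R.from_quat(np.r_[a[1:],a[0]]).as_matrix() if a.size==4 else a.reshape(3,3)
def ray(c,px):
    u=cv2.undistortPoints(np.array(px,float).reshape(-1,1,2),np.array(c["mtx"]),np.array(c["dist_coeffs"])).reshape(-1,2)
    d=np.c_[u[:,0],-u[:,1],-np.ones(len(u))]@att(c).T
    return np.array(c["origin"]),d
def onz(c,px,z):
    o,d=ray(c,px); t=(z-o[2])/d[:,2]; return o+d*t[:,None]
def proj(c,P):
    p=(np.atleast_2d(P)-np.array(c["origin"]))@att(c); p=p*[1,-1,-1]
    return cv2.projectPoints(p,np.zeros(3),np.zeros(3),np.array(c["mtx"]),np.array(c["dist_coeffs"]))[0].reshape(-1,2)
E
python3 - <<'E'
from h import *
ims=[]
for n in ["scene","side"]:
    c=camera(n); ims.append(c["color"]); print(n,c["origin"],np.array(c["attitude"]).tolist(),c["mtx"][0][0])
    for k in ["stand","roll_mid","spindle_grip","rest","marker","counter","label_roll","funnel"]:
        print(k,[(round(r["p"],2),(np.array(r["rect"])*[512,384,512,384]).round().tolist()) for r in search_frame(n,k)[:4]])
    cv2.imwrite(f"pics/{n}.png",cv2.resize(c["color"],(800,600),interpolation=3))
s=read_state();print(s)
E
```

```text
scene [-0.06913213 -0.67566961  0.57946834] [0.8089857346042483, 0.48223052014394024, -0.17203533589962405, -0.28878997532884165] 403.39756219102634
stand [(0.63, [182.0, 160.0, 233.0, 209.0])]
roll_mid [(0.77, [277.0, 206.0, 307.0, 235.0]), (0.66, [245.0, 184.0, 264.0, 213.0]), (0.51, [188.0, 161.0, 212.0, 184.0])]
spindle_grip [(0.81, [277.0, 239.0, 343.0, 277.0])]
rest []
marker []
counter [(0.42, [152.0, 174.0, 167.0, 186.0])]
label_roll [(0.88, [210.0, 152.0, 229.0, 167.0])]
funnel [(0.64, [372.0, 223.0, 401.0, 264.0])]
side [0.53446206 1.02833818 0.73874488] [0.01035954884464038, -0.006421419037252775, 0.4617033244323304, 0.8869506667980005] 451.8440749577431
stand [(0.97, [260.0, 211.0, 305.0, 278.0])]
roll_mid [(0.73, [249.0, 158.0, 267.0, 188.0]), (0.67, [271.0, 215.0, 300.0, 247.0]), (0.63, [237.0, 188.0, 267.0, 215.0])]
spindle_grip [(0.6, [270.0, 133.0, 289.0, 159.0])]
rest [(0.75, [271.0, 141.0, 295.0, 168.0])]
marker [(0.57, [231.0, 294.0, 275.0, 335.0])]
counter [(0.7, [310.0, 287.0, 334.0, 311.0]), (0.52, [260.0, 212.0, 305.0, 276.0])]
label_roll [(0.8, [202.0, 273.0, 233.0, 306.0])]
funnel [(0.75, [210.0, 126.0, 229.0, 153.0])]
{'clock': 0.9, 'q': array([ 1.02388154e+00,  2.45127087e-01,  1.55779947e+00,  2.28099697e-05,
        1.33870641e+00, -1.74079470e-01]), 'qd': array([-0.00075969, -0.00023113,  0.00129996, -0.00153283,  0.00067093,
       -0.00059517]), 'joint_efforts': array([ 1.08020184e-03, -4.15830088e+01, -3.14878535e+01,  6.87284418e-02,
        2.87670863e-02, -1.16646884e-06]), 'tcp_pos': array([0.23674823, 0.60536062, 0.2134382 ]), 'tcp_rot': array([-1.74959179e-05,  1.85342394e-01,  9.82674003e-01, -1.49463538e-05]), 'force': array([ 0.13279418, -0.26888002, -0.20652166]), 'ft_torque': array([ 0.04944058,  0.02063476, -0.06526893]), 'grasp_force': 0.0, 'finger_gap': 0.09380721029634351}
```

View pics/scene.png

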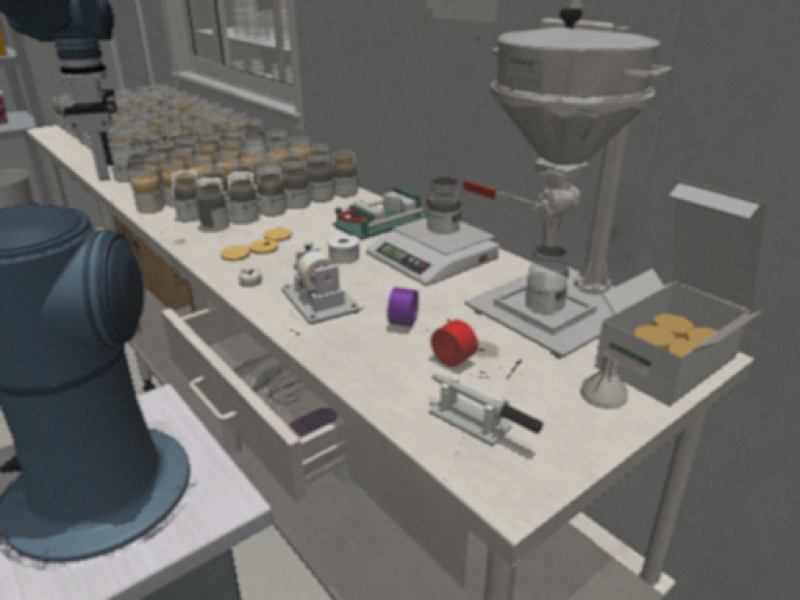

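View pics/side.png

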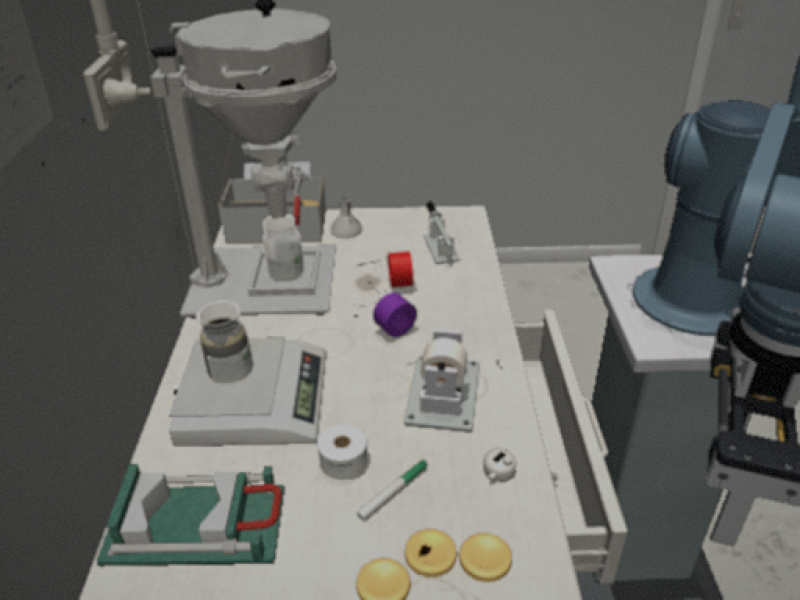

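The scene view shows the rest with the spindle at (470,405), its black handle at (522,416) pointing towards the camera, and the stand at (320,285). The red and purple rolls between them are look-alikes. In the side view the stand is at (443,385), with its far ear towards the camera.

```bash
python3 - <<'E'
from h import *
k=512/800
c=camera("scene")
print("scene handle end, collar, nose z46",onz(c,np.array([[541,424],[505,410],[435,379]])*k,.046).round(3))
print("scene stand base corners",onz(c,np.array([[283,294],[315,318],[357,308],[330,280]])*k,.01).round(3))
c=camera("side")
print("handle end, nose",onz(c,np.array([[431,205],[443,240]])*k,.046).round(3))
print("stand base corners",onz(c,np.array([[413,359],[480,362],[473,428],[406,420]])*k,.01).round(3))
o=np.array(c["origin"])
for n,p,z in [("red",[401,288],0),("purple",[396,335],0)]: print(n,onz(c,np.array([p])*k,z).round(3))
c=camera("side")
im=c["color"]
a=cv2.resize(im[195:285,245:320],(500,600),interpolation=cv2.INTER_CUBIC)
c2=camera("scene")["color"]
b=cv2.resize(c2[150:210,175:235],(300,300),interpolation=cv2.INTER_CUBIC)
d=cv2.resize(c2[235:285,270:350],(300,187),interpolation=cv2.INTER_CUBIC)
o=np.zeros((600,800,3),np.uint8);o[:,:500]=a;o[:300,500:]=b;o[300:487,500:]=d
cv2.imwrite("pics/crop.png",o)
E
```

```text
scene handle end, collar, nose z46 [[ 0.467 -0.297  0.046]
 [ 0.452 -0.249  0.046]
 [ 0.426 -0.139  0.046]]
scene stand base corners [[0.417 0.282 0.01 ]
 [0.416 0.167 0.01 ]
 [0.495 0.149 0.01 ]
 [0.518 0.274 0.01 ]]
handle end, nose [[ 0.457 -0.293  0.046]
 [ 0.442 -0.148  0.046]]
stand base corners [[0.51  0.162 0.01 ]
 [0.405 0.174 0.01 ]
 [0.43  0.317 0.01 ]
 [0.525 0.298 0.01 ]]
red [[ 0.526 -0.054  0.   ]]
purple [[ 0.537  0.086 -0.   ]]
```

View pics/crop.png

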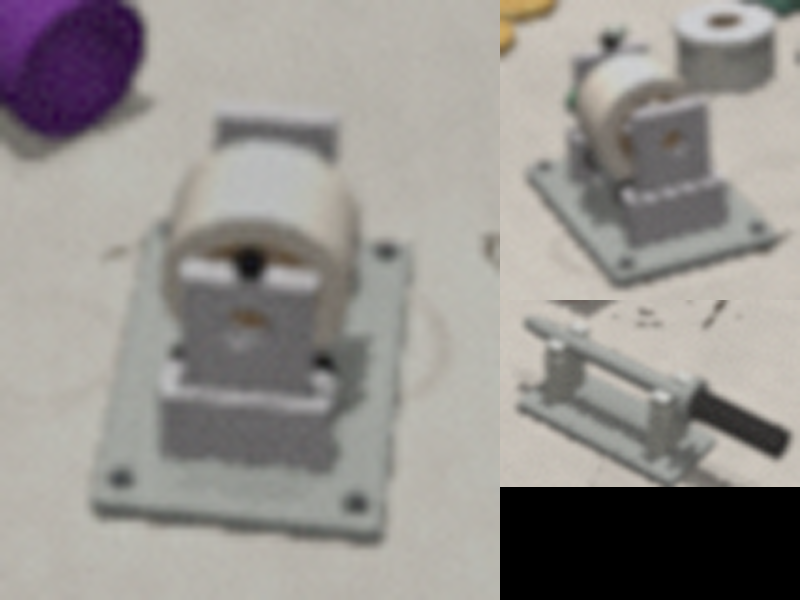

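The crop shows the stand's base corners clearly, and the spindle seated in its rest. Next I'll compute the target poses and check where the wrist camera sits.

```bash
cat >> h.py <<'E'
def to(pos,yaw=None):
    """shift (shares, tool axes) to go to pos, then wz share to get tool-y at angle yaw (deg, mod 180)"""
    s=read_state(); q=s["tcp_rot"]; M=R.from_quat(np.r_[q[1:],q[0]]).as_matrix()
    d=M.T@(np.array(pos)-s["tcp_pos"]); y=np.degrees(np.arctan2(M[1,1],M[0,1]))
    print("shift shares",(d/.5).round(4),"mm",(d*1000).round(1),"yaw_y",round(y,2),"clock",round(s["clock"],2),"tilt z",M[:,2].round(4))
    if yaw is not None:
        e=(yaw-y+90)%180-90; print("turn world deg",round(e,2),"wz total",round(-e/45,4))
E
python3 - <<'E'
from h import *
c=camera("side")
f=lambda L:np.array([[245+x/6.6667,195+y/6.6667] for x,y in L])
P=onz(c,f([(145,235),(410,245),(382,540),(95,512)]),.01);print(P.round(4),P.mean(0).round(4))
print(onz(c,f([(120,478),(355,503),(385,252)]),.01).round(4))
w=camera("wrist");s=read_state();q=s["tcp_rot"];M=R.from_quat(np.r_[q[1:],q[0]]).as_matrix()
print("wrist cam in tool",M.T@(np.array(w["origin"])-s["tcp_pos"]),(M.T@att(w)).round(3).tolist(),w["mtx"][0][0])
to([.44,.15,.33],-10)
E
```

```text
[[0.5044 0.1644 0.01  ]
 [0.4063 0.1739 0.01  ]
 [0.4319 0.3234 0.01  ]
 [0.5265 0.3073 0.01  ]] [0.4672 0.2423 0.01  ]
[[0.5176 0.2916 0.01  ]
 [0.4392 0.3061 0.01  ]
 [0.4159 0.1775 0.01  ]]
wrist cam in tool [ 0.08430488  0.00038864 -0.17165892] [[-0.001, 0.96, 0.278], [1.0, 0.001, 0.0], [-0.0, 0.278, -0.96]] 342.20064753129066
shift shares [-0.7103 -0.7001 -0.2331] mm [-355.1 -350.  -116.6] yaw_y 68.64 clock 1.2 tilt z [-0. -0. -1.]
turn world deg -78.64 wz total 1.7475
```

```bash
python3 -m handwheel '[[-1,-0.078,-0.059,-0.008,0,0,0],[-1,-0.078,-0.059,-0.008,0,0,0],[-1,-0.078,-0.059,-0.008,0,0,0],[-1,-0.078,-0.059,-0.008,0,0,0],[-1,-0.078,-0.059,-0.008,0,0,0],[-1,-0.078,-0.059,-0.008,0,0,0],[-1,-0.078,-0.059,-0.008,0,0,0],[-1,-0.078,-0.059,-0.008,0,0,0],[-1,-0.078,-0.059,-0.008,0,0,0],[-1,0,0,0,0,0,0.192],[-1,0,0,0,0,0,0.192],[-1,0,0,0,0,0,0.192],[-1,0,0,0,0,0,0.192],[-1,0,0,0,0,0,0.192],[-1,0,0,0,0,0,0.192],[-1,0,0,0,0,0,0.192],[-1,0,0,0,0,0,0.192],[-1,0,0,0,0,0,0.192],[-1,0,0,0,0,0,0]]'
python3 - <<'E'
from h import *
to([.467,.23,.25],-9)
c=camera("wrist");cv2.imwrite("pics/w1.png",cv2.resize(c["color"],(800,600),interpolation=3));np.save("w1.npy",c,allow_pickle=True)
E
```

```text
clock: 3.58
tcp_pos: [0.4669, 0.2303, 0.2496]
tcp_rot: [0.0, 0.761, 0.649, 0.0]
force: [0.7, 0.6, 0.2]
finger_gap: 0.0941
grasp_force: 0.0
shift shares [-0.0005  0.0002 -0.0009] mm [-0.3  0.1 -0.4] yaw_y -9.02 clock 3.58 tilt z [ 2.e-04  0.e+00 -1.e+00]
turn world deg 0.02 wz total -0.0004
```

View pics/w1.png

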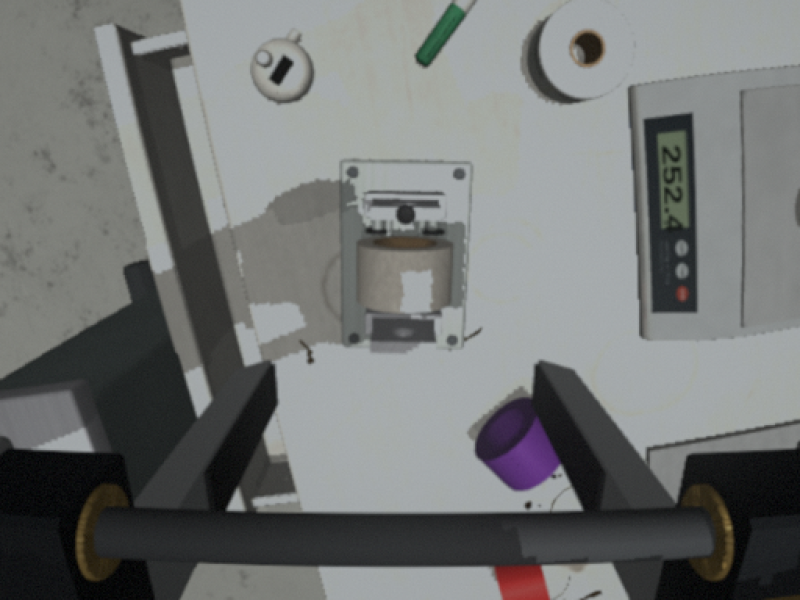

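The wrist view shows the stand's base with corners at (342,160), (471,162), (463,348) and (340,346), the plunger button at (405,214), and the near ear at about (403,322).

```bash
python3 - <<'E'
from h import *
c=np.load("w1.npy",allow_pickle=True).item(); k=.64
P=onz(c,np.array([[342,160],[471,162],[463,348],[340,346]])*k,.01);print(P.round(4).tolist(),P.mean(0).round(4))
Q=onz(c,np.array([[352,172],[460,174],[452,340],[354,338]])*k,.01);print(Q.round(4).tolist(),Q.mean(0).round(4))
a=c["color"][95:230,205:310]
cv2.imwrite("pics/w1c.png",cv2.resize(a,None,fx=4.4,fy=4.4,interpolation=cv2.INTER_CUBIC))
E
```

```text
[[0.4302, 0.3142, 0.01], [0.5254, 0.2976, 0.01], [0.5003, 0.1515, 0.01], [0.4009, 0.1692, 0.01]] [0.4642 0.2331 0.01  ]
[[0.4361, 0.3043, 0.01], [0.516, 0.2901, 0.01], [0.4922, 0.1599, 0.01], [0.4135, 0.1742, 0.01]] [0.4645 0.2321 0.01  ]
```

View pics/w1c.png

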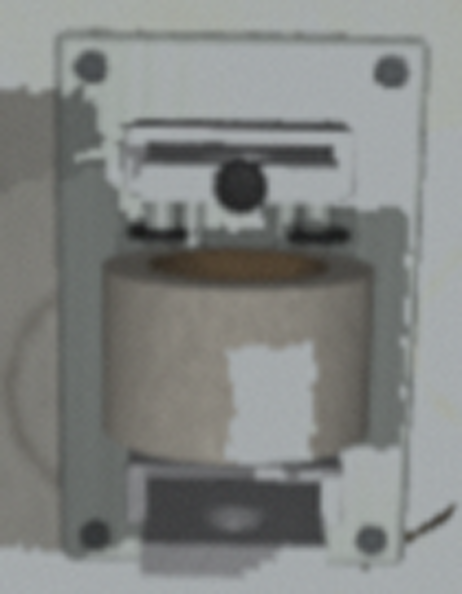

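The crop shows the inner face of the near ear with its top edge at row 545 and its hole at (235,517). The button is at (240,187).

```bash
python3 - <<'E'
from h import *
c=np.load("w1.npy",allow_pickle=True).item()
px=lambda x,y:[205+x/4.4,95+y/4.4]
Q=onz(c,[px(91,67),px(391,72),px(371,540),px(95,534)],.01);C=Q.mean(0)
a=((Q[0]-Q[3])+(Q[1]-Q[2]));b=Q[1]-Q[0]+Q[2]-Q[3]
print(C.round(4),np.degrees(np.arctan2(a[1],a[0])),np.degrees(np.arctan2(b[1],b[0])),np.linalg.norm(a)/2,np.linalg.norm(b)/2)
u=a[:2]/np.linalg.norm(a[:2]);v=np.array([-u[1],u[0]])
def plane(p,xs):
    o,d=ray(c,[px(*p)]);t=(xs-(o[:2]-C[:2])@u)/(d[0,:2]@u);p=o+t*d[0];return round((p[:2]-C[:2])@v*1000,1),round(p[2]*1000,1)
print("topL,topR,hole",plane((145,543),-.04),plane((322,543),-.04),plane((235,517),-.04))
print("far edge of top",plane((145,573),-.048),plane((240,187),.044))
for z in(.074,.084,.094):
    o,d=ray(c,[px(240,187)]);t=(z+.003-o[2])/d[0,2];p=o+t*d[0];print(z,(p[:2]-C[:2])@u,(p[:2]-C[:2])@v)
E
```

```text
[0.4644 0.232  0.01  ] 79.96460899304049 -10.196440431935846 0.13221561465962695 0.08007729891525482
topL,topR,hole (np.float64(20.9), np.float64(88.0)) (np.float64(-20.8), np.float64(86.0)) (np.float64(-0.2), np.float64(68.1))
far edge of top (np.float64(21.0), np.float64(86.8)) (np.float64(0.0), np.float64(92.3))
0.074 0.04226793133100855 -1.9281891439748032e-05
0.084 0.04339960249023551 1.6728652020216288e-05
0.094 0.044531273649462515 5.273919548018941e-05
```

By sight the ear top is at about 87 mm and the hole at about 67.5 mm, with the stand's x axis at 80.0° and its centre at (0.4644, 0.232). I'll confirm the height by touching the near ear's top with closed fingers.

```bash
python3 -m handwheel '[[1,-0.0284,-0.0023,0.07,0,0,0.022],[1,-0.0284,-0.0023,0.07,0,0,0],[1,-0.0284,-0.0023,0.07,0,0,0],[1,0,0,0.036,0,0,0],[1,0,0,0.025,0,0,0],[1,0,0,0,0,0,0],[1,0,0,0,0,0,0],[1,0,0,0.006,0,0,0],[1,0,0,0,0,0,0]]' 10
python3 - <<'E'
from h import *
to([.4568,.1887,.0955],-10)
E
```

```text
clock: 4.75
tcp_pos: [0.4564, 0.189, 0.1112]
tcp_rot: [0.0, 0.767, 0.642, 0.0]
force: [-0.0, 0.3, 0.6]
finger_gap: 0.0075
grasp_force: 0.0
shift shares [-0.0004  0.0008  0.0314] mm [-0.2  0.4 15.7] yaw_y -10.1 clock 4.75 tilt z [ 5.e-04  1.e-04 -1.e+00]
turn world deg 0.1 wz total -0.0022
```

```bash
python3 -m handwheel '[[1,0,0,0.012,0,0,0],[1,0,0,0.012,0,0,0],[1,0,0,0,0,0,0],[1,0,0,0.002,0,0,0],[1,0,0,0,0,0,0]]'
for i in 1 2; do python3 -m handwheel '[[1,0,0,0.002,0,0,0],[1,0,0,0,0,0,0]]'|egrep 'tcp_pos|force:'; done
```

```text
clock: 5.38
tcp_pos: [0.4564, 0.1889, 0.098]
tcp_rot: [0.0, 0.767, 0.642, 0.0]
force: [-0.6, -0.6, 0.8]
finger_gap: 0.0004
grasp_force: 0.0
tcp_pos: [0.4564, 0.1889, 0.097]
force: [0.0, -1.0, 0.4]
grasp_force: 0.0
tcp_pos: [0.4564, 0.1889, 0.0969]
force: [-2.6, -0.6, 6.0]
grasp_force: 3.2
```

Contact came at TCP z 0.0969 with 6 N, so the ear top is at 88.9 mm and the hole at about 68.8 mm. Now I'll go and look at the spindle.

```bash
python3 -m handwheel '[[-1,0,0,-0.06,0,0,0],[-1,0,0,-0.08,0,0,0],[-1,0,0,-0.08,0,0,0],[-1,-0.1005,0.0177,-0.08,0,0,0],[-1,-0.1005,0.0177,-0.006,0,0,0],[-1,-0.1005,0.0177,0,0,0,0],[-1,-0.1005,0.0177,0,0,0,0],[-1,-0.1005,0.0177,0,0,0,0],[-1,-0.1005,0.0177,0,0,0,0],[-1,-0.1005,0.0177,0,0,0,0],[-1,-0.1005,0.0177,0,0,0,0],[-1,-0.1005,0.0177,0,0,0,0],[-1,0,0,0,0,0,-0.148],[-1,0,0,0,0,0,-0.148],[-1,0,0,0,0,0,-0.148],[-1,0,0,0,0,0,0],[-1,0,0,0,0,0,0]]'
python3 - <<'E'
from h import *
to([.456,-.27,.25],10)
c=camera("wrist");np.save("w2.npy",c,allow_pickle=True)
for k in["spindle_grip","rest"]:
    print(k,[(round(r["p"],2),(np.array(r["rect"])*[800,600,800,600]).round().tolist()) for r in search_frame("wrist",k)[:3]])
cv2.imwrite("pics/w2.png",cv2.resize(c["color"],(800,600),interpolation=cv2.INTER_CUBIC))
E
```

```text
clock: 8.0
tcp_pos: [0.4553, -0.2685, 0.2475]
tcp_rot: [-0.0, 0.644, 0.765, -0.0]
force: [-0.7, 0.6, 1.2]
finger_gap: 0.0941
grasp_force: 0.0
shift shares [-0.0033  0.0008 -0.0051] mm [-1.6  0.4 -2.5] yaw_y 9.78 clock 8.0 tilt z [-1.e-04  0.e+00 -1.e+00]
turn world deg 0.22 wz total -0.0049
spindle_grip [(0.89, [381.0, 59.0, 417.0, 319.0])]
rest [(0.7, [366.0, 91.0, 436.0, 238.0])]
```

View pics/w2.png

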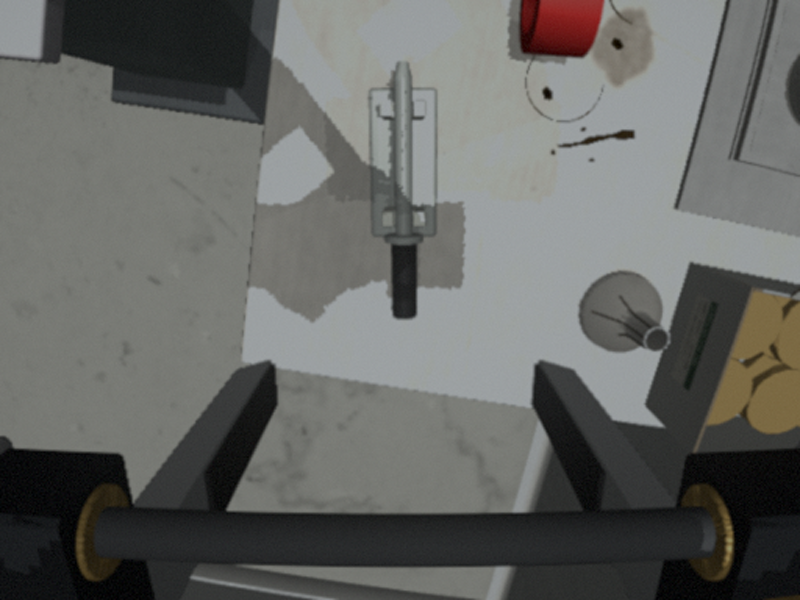

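The view is well aligned. The nose is at (403,62), the collar at (403,238), and the black handle runs from (404,245) to (404,317).

```bash
python3 - <<'E'
from h import *
c=np.load("w2.npy",allow_pickle=True).item();im=c["color"]
# sub-pixel centres of the dark handle per row, and shank
g=cv2.cvtColor(im,cv2.COLOR_BGR2GRAY)
for r in range(160,202,8):
    row=g[r,235:285].astype(float); m=row<70; i=np.where(m)[0]+235; print(r,i.min() if len(i) else None,i.max() if len(i) else None)
k=.64
P=onz(c,np.array([[402.5,62],[403.2,237],[404.5,317]])*k,.046);print(P.round(4).tolist())
d=P[0]-P[2];print("len",np.linalg.norm(d)*1000,"ang",np.degrees(np.arctan2(d[1],d[0])),"nose-collar",np.linalg.norm(P[0]-P[1]))
u=d/np.linalg.norm(d)
print("grip from nose",P[0]-.147*u,"from handle end",P[2]+.0275*u,"from collar",P[1]-.033*u)
G=(P[0]-.147*u)
to([G[0],G[1],.2],np.degrees(np.arctan2(d[1],d[0]))-90)
E
```

```text
160 250 266
168 251 266
176 251 266
184 251 265
192 252 265
200 252 265
[[0.4279, -0.1295, 0.046], [0.4479, -0.2436, 0.046], [0.4587, -0.3014, 0.046]]
len 174.57156494399695 ang 100.15536141157837 nose-collar 0.11581427855001614
grip from nose [ 0.45385563 -0.27422995  0.046     ] from handle end [ 0.45386824 -0.2743004   0.046     ] from collar [ 0.45370982 -0.27609824  0.046     ]
shift shares [-0.0109 -0.0049  0.0951] mm [-5.4 -2.5 47.5] yaw_y 9.83 clock 8.15 tilt z [ 0.e+00 -1.e-04 -1.e+00]
turn world deg 0.32 wz total -0.0072
```

```bash
python3 -m handwheel '[[0.1,-0.0109,-0.0049,0.068,0,0,-0.0072],[0.1,0,0,0.068,0,0,0],[0.1,0,0,0.068,0,0,0],[0.1,0,0,0.068,0,0,0],[0.1,0,0,0.068,0,0,0],[0.1,0,0,0.051,0,0,0],[0.1,0,0,0.034,0,0,0],[0.1,0,0,0,0,0,0],[1,0,0,0,0,0,0],[1,0,0,0,0,0,0],[1,0,0,0,0,0,0],[1,0,0,0,0,0,0]]' 20
python3 - <<'E'
from h import *
to([.45386,-.2743,.035],10.15)
E
```

```text
clock: 9.65
tcp_pos: [0.4543, -0.2748, 0.0357]
tcp_rot: [0.001, 0.642, 0.767, -0.0]
force: [-0.2, -1.0, 0.5]
finger_gap: 0.0169
grasp_force: 20.0
shift shares [ 0.0011 -0.0008  0.0014] mm [ 0.5 -0.4  0.7] yaw_y 10.19 clock 9.65 tilt z [ 0.0012 -0.0012 -1.    ]
turn world deg -0.04 wz total 0.0009
```

```bash
python3 -m handwheel '[[1,0,0,0,0,0,0],[1,0,0,-0.01,0,0,0],[1,0,0,-0.028,0,0,0],[1,0,0,-0.05,0,0,0],[1,0,0,-0.06,0,0,0],[1,0,0,-0.04,0,0,0],[1,0.0843,0.0072,0,0,0,0],[1,0.0843,0.0072,0,0,0,0],[1,0.0843,0.0072,0,0,0,0],[1,0.0843,0.0072,0,0,0,0],[1,0.0843,0.0072,0,0,0,0],[1,0.0843,0.0072,0,0,0,0],[1,0.0843,0.0072,0,0,0,0],[1,0,0,0,0,0,0.1122],[1,0,0,0,0,0,0.1122],[1,0,0,0,0,0,0.1122],[1,0,0,0,0,0,0.1122],[1,0,0,0,0,0,0],[1,0,0,0,0,0,0]]' 40
python3 - <<'E'
from h import *
to([.427,.020,.13],-10.04)
c=camera("wrist");np.save("w3.npy",c,allow_pickle=True);d=camera("side");np.save("s3.npy",d,allow_pickle=True)
a=cv2.resize(c["color"],(400,300));b=cv2.resize(d["color"][130:290,220:330],(400,582),interpolation=cv2.INTER_CUBIC)
o=np.zeros((600,800,3),np.uint8);o[:300,:400]=a;o[:582,400:]=b
e=c["color"][90:240,180:330];o[300:,:300]=cv2.resize(e,(300,300),interpolation=cv2.INTER_CUBIC)
cv2.imwrite("pics/w3.png",o)
E
```

```text
clock: 12.02
tcp_pos: [0.4263, 0.0205, 0.1293]
tcp_rot: [0.0, 0.766, 0.643, -0.0]
force: [0.2, 0.1, -0.8]
finger_gap: 0.0168
grasp_force: 39.9
shift shares [-0.0008  0.0017 -0.0015] mm [-0.4  0.8 -0.7] yaw_y -9.93 clock 12.03 tilt z [-1.e-04 -2.e-04 -1.e+00]
turn world deg -0.11 wz total 0.0025
```

View pics/w3.png

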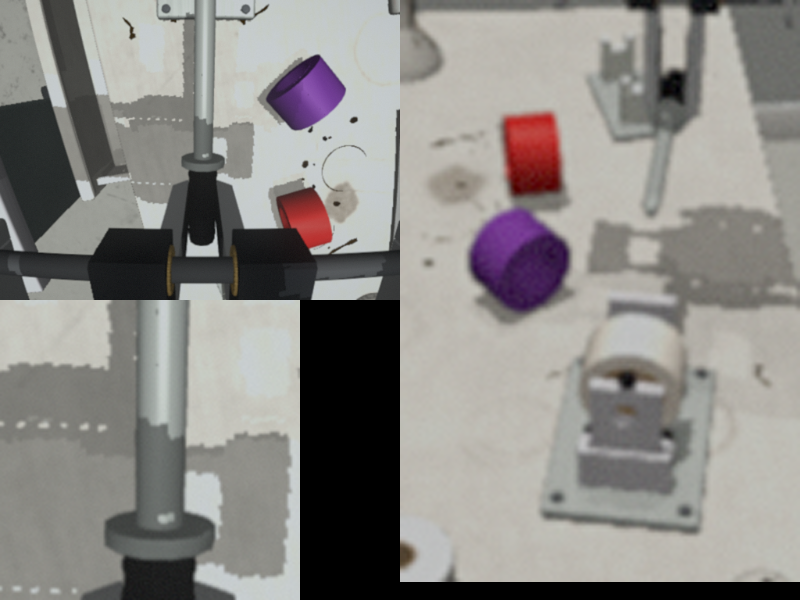

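The spindle is held straight, pointing at the stand, with the nose at (652,208) in the side crop. I'll check its tilt by projection.

```bash
python3 - <<'E'
from h import *
s=read_state();d=np.load("s3.npy",allow_pickle=True).item()
yaw=np.radians(80.07);u=np.array([np.cos(yaw),np.sin(yaw),0]);G=s["tcp_pos"]+[0,0,.0103]
for t in(-2,0,2):
    uu=np.cos(np.radians(t))*u+[0,0,np.sin(np.radians(t))]
    print(t,proj(d,[G+.033*uu,G+.09*uu,G+.147*uu]).round(1).tolist())
im=d["color"];cr=im[165:192,280:300]
g=cv2.cvtColor(cr,cv2.COLOR_BGR2GRAY);print(g)
C=np.array([.4644,.232]);v=np.array([-u[1],u[0]]);r=s["tcp_pos"][:2]-C;print("stand frame grip x,y",r@u[:2],r@v, "using 79.96:",r@[np.sin(np.radians(79.96))*-1,np.cos(np.radians(79.96))])
E
```

```text
-2 [[293.5, 162.2], [291.4, 175.1], [289.2, 189.0]]
0 [[293.5, 161.8], [291.5, 174.0], [289.2, 187.2]]
2 [[293.5, 161.4], [291.5, 172.9], [289.3, 185.4]]
[[159 155 158 157 159 159 156 158 148 126 102 116 117 107  99  86  92 123
  159 181]
 [161 157 152 154 150 146 139 139 133 118 112 135 143 134 117 107 130 157
  181 186]
 [134 130 127 122 126 123 117 117 120 117 124 144 156 147 129 149 169 181
  184 187]
 [119 117 117 126 140 151 153 161 161 150 143 149 155 149 138 166 186 187
  185 188]
 [164 164 165 167 177 180 182 185 185 172 153 156 153 143 145 173 188 187
  186 188]
 [189 188 188 188 189 187 187 189 187 170 151 151 152 140 149 177 186 188
  186 187]
 [191 191 190 190 189 186 188 187 186 163 151 153 152 141 154 180 188 186
  188 188]
 [189 189 188 189 189 187 186 188 185 165 149 155 150 141 162 184 188 187
  186 190]
 [189 188 188 189 188 186 189 188 179 159 149 155 145 138 170 187 190 188
  187 187]
 [188 189 188 189 189 188 188 186 175 154 150 157 142 138 168 189 187 190
  187 188]
 [188 188 188 190 189 188 190 187 169 153 152 153 140 145 175 188 188 188
  188 189]
 [189 188 1
[... 747 characters left out ...]
4 185]
 [187 185 190 190 188 184 164 152 163 168 155 148 169 184 184 185 184 185
  185 187]
 [188 188 189 187 191 182 161 147 161 160 145 152 172 182 183 184 186 180
  183 182]
 [189 188 188 190 188 186 170 148 141 137 133 162 180 183 183 184 176 166
  157 158]
 [190 190 187 186 189 187 177 148 120 114 138 170 183 183 184 181 169 144
  129 126]
 [189 190 190 188 188 186 183 166 141 138 163 181 185 186 185 183 173 152
  135 133]
 [187 186 187 189 190 189 186 181 176 173 182 187 187 186 187 187 186 171
  162 161]
 [162 159 165 178 188 189 190 187 186 187 187 187 182 185 184 184 182 168
  159 153]]
stand frame grip x,y -0.21488587704547515 0.001028144869652208 using 79.96: 0.0006155919605305972
```

```bash
python3 -m handwheel '[[1,0,0.0016,0.04,0,0,0.0025],[1,0,0,0.06,0,0,0],[1,0,0,0.0416,0,0,0],[1,0,0,0,0,0,0],[1,0,0,0,0,0,0]]'
cat >> h.py <<'E'
def st(yaw=79.96,C=(.4644,.232)):
    s=read_state();y=np.radians(yaw);u=np.array([np.cos(y),np.sin(y)]);v=np.array([-u[1],u[0]]);r=s["tcp_pos"][:2]-C
    q=s["tcp_rot"];M=R.from_quat(np.r_[q[1:],q[0]]).as_matrix();f=s["force"]
    print("t%.2f grip x %.1f y %.2f axis z %.2f yawx %.2f tilt %s F x%.1f y%.1f z%.1f T %s gap %.4f"%(s["clock"],r@u*1e3,r@v*1e3,(s["tcp_pos"][2]+.0103)*1e3,np.degrees(np.arctan2(M[1,0],M[0,0])),M[2,:2].round(4),f[:2]@u,f[:2]@v,f[2],s["ft_torque"].round(2),s["finger_gap"]))
E
python3 -c "from h import *;st()"
```

```text
clock: 12.75
tcp_pos: [0.4279, 0.0203, 0.0591]
tcp_rot: [0.0, 0.767, 0.642, 0.0]
force: [-0.1, 0.6, -1.4]
finger_gap: 0.0172
grasp_force: 39.9
t12.75 grip x -214.8 y -0.93 axis z 69.36 yawx 79.90 tilt [-0.0001  0.0012] F x0.6 y0.2 z-1.4 T [-0.13  0.03 -0.02] gap 0.0172
```

```bash
python3 -m handwheel '[[1,0,-0.0017,0.001,0,0,0],[1,0,0,0,0,0,0],[1,0,0,0,0,0,0]]'|grep tcp_pos
python3 -c "from h import *;st()"
```

```text
tcp_pos: [0.4266, 0.0205, 0.0581]
t13.12 grip x -214.8 y 0.33 axis z 68.39 yawx 79.89 tilt [-0.      0.0008] F x-0.7 y0.8 z-1.0 T [-0.13  0.11  0.  ] gap 0.0168
```

```bash
python3 -m handwheel '[[1,0.016,0,0,0,0,0],[1,0.016,0,0,0,0,0],[1,0,0,0,0,0,0]]' >/dev/null; python3 -c "from h import *;st()"
for i in 1 2 3; do python3 -m handwheel '[[1,0.008,0,0,0,0,0],[1,0,0,0,0,0,0]]'>/dev/null;python3 -c "from h import *;st()"; done
```

```text
t13.50 grip x -198.2 y 0.65 axis z 67.97 yawx 79.96 tilt [-0.     -0.0002] F x-0.9 y-0.0 z-0.5 T [-0.09  0.08 -0.03] gap 0.0171
t13.75 grip x -194.6 y 0.59 axis z 67.99 yawx 79.91 tilt [-0.     -0.0001] F x0.1 y0.5 z-1.7 T [-0.08  0.08  0.04] gap 0.0170
t14.00 grip x -190.7 y 0.55 axis z 68.03 yawx 79.90 tilt [-0.  0.] F x-0.0 y-0.8 z-1.9 T [-0.17  0.12 -0.  ] gap 0.0171
t14.25 grip x -186.6 y 0.45 axis z 68.09 yawx 79.90 tilt [0.0001 0.0002] F x-0.0 y-0.9 z-1.5 T [-0.05  0.07 -0.05] gap 0.0168
```

```bash
python3 -m handwheel '[[1,0,0.001,-0.0014,0,0,0],[1,0,0,0,0,0,0]]' >/dev/null; python3 -c "from h import *;st()"
for i in 1 2 3 4; do python3 -m handwheel '[[1,0.008,0,0,0,0,0],[1,0,0,0,0,0,0]]'>/dev/null;python3 -c "from h import *;st()"; done
```

```text
t14.50 grip x -186.9 y -0.06 axis z 68.80 yawx 79.88 tilt [-0.0001  0.0001] F x0.0 y-0.5 z-0.6 T [-0.15  0.09  0.03] gap 0.0170
t14.75 grip x -182.6 y 0.03 axis z 68.71 yawx 79.90 tilt [0.0001 0.    ] F x-0.4 y0.8 z-0.6 T [-0.07  0.03 -0.  ] gap 0.0169
t15.00 grip x -178.6 y 0.04 axis z 68.71 yawx 79.91 tilt [0.0001 0.    ] F x-0.0 y-1.1 z0.5 T [-0.13 -0.01 -0.03] gap 0.0168
t15.25 grip x -174.6 y 0.02 axis z 68.73 yawx 79.90 tilt [0.0001 0.    ] F x0.0 y-1.1 z-1.2 T [-0.11  0.08  0.03] gap 0.0169
t15.50 grip x -170.6 y 0.03 axis z 68.71 yawx 79.91 tilt [ 0.0001 -0.    ] F x0.1 y0.3 z-1.7 T [-0.06  0.04 -0.01] gap 0.0170
```

```bash
python3 -m handwheel '[[1,0.016,0,0,0,0,0],[1,0.016,0,0,0,0,0],[1,0.016,0,0,0,0,0],[1,0,0,0,0,0,0]]' >/dev/null; python3 -c "from h import *;st()"
python3 -m handwheel '[[1,0.016,0,0,0,0,0],[1,0.016,0,0,0,0,0],[1,0.016,0,0,0,0,0],[1,0.012,0,0,0,0,0],[1,0,0,0,0,0,0]]' >/dev/null; python3 -c "from h import *;st()"
for i in 1 2 3 ; do python3 -m handwheel '[[1,0.006,0,0,0,0,0],[1,0,0,0,0,0,0]]'>/dev/null;python3 -c "from h import *;st()"; done
```

```text
t16.00 grip x -146.1 y -0.05 axis z 68.76 yawx 79.95 tilt [0.0002 0.0002] F x0.3 y-0.2 z-1.5 T [-0.06 -0.05 -0.02] gap 0.0172
t16.62 grip x -116.2 y -0.22 axis z 68.84 yawx 79.92 tilt [0.0005 0.0005] F x-0.2 y-1.2 z-1.9 T [ 0.02 -0.11 -0.07] gap 0.0168
t16.88 grip x -113.7 y -0.18 axis z 68.78 yawx 79.88 tilt [0.0003 0.0003] F x0.2 y-0.5 z-0.4 T [-0.05 -0.19 -0.09] gap 0.0167
t17.12 grip x -110.7 y -0.18 axis z 68.79 yawx 79.89 tilt [0.0001 0.0003] F x-0.4 y-1.4 z-0.3 T [-0.06 -0.12 -0.08] gap 0.0171
t17.38 grip x -107.6 y -0.19 axis z 68.77 yawx 79.89 tilt [0.0002 0.0003] F x0.5 y-1.9 z-0.2 T [-0.07 -0.21 -0.08] gap 0.0167
```

```bash
for i in 1 2 3 4 5; do python3 -m handwheel '[[1,0.006,0,0,0,0,0],[1,0,0,0,0,0,0]]'>/dev/null;python3 -c "from h import *;st()"; done
```

```text
t17.62 grip x -104.6 y -0.21 axis z 68.80 yawx 79.89 tilt [0.0003 0.0003] F x0.5 y-2.2 z-0.9 T [-0.15 -0.29 -0.1 ] gap 0.0171
t17.88 grip x -101.6 y -0.23 axis z 68.80 yawx 79.89 tilt [0.0003 0.0004] F x0.8 y-2.3 z-1.2 T [-0.19 -0.26 -0.1 ] gap 0.0167
t18.12 grip x -98.6 y -0.22 axis z 68.81 yawx 79.89 tilt [0.0003 0.0004] F x-0.6 y-1.3 z0.6 T [-0.25 -0.3  -0.13] gap 0.0165
t18.38 grip x -95.6 y -0.27 axis z 68.82 yawx 79.89 tilt [0.0003 0.0004] F x-0.6 y-2.2 z0.3 T [-0.28 -0.41 -0.13] gap 0.0169
t18.62 grip x -92.9 y -0.34 axis z 68.82 yawx 79.91 tilt [-0.0005  0.0005] F x-3.1 y-4.0 z-0.6 T [-0.76 -0.39 -0.12] gap 0.0169
```

```bash
python3 -m handwheel '[[1,0.006,0.001,0,0,0,0],[1,0,0,0,0,0,0]]'>/dev/null;python3 -c "from h import *;st()"; for i in 1 2; do python3 -m handwheel '[[1,0.006,0,0,0,0,0],[1,0,0,0,0,0,0]]'>/dev/null;python3 -c "from h import *;st()"; done
```

```text
t18.88 grip x -89.8 y -0.61 axis z 68.72 yawx 79.90 tilt [-0.0001 -0.    ] F x-2.6 y-2.8 z1.2 T [-0.64 -0.37  0.04] gap 0.0169
t19.12 grip x -86.8 y -0.63 axis z 68.74 yawx 79.90 tilt [-0.      0.0001] F x-2.6 y-3.1 z1.3 T [-0.68 -0.34 -0.09] gap 0.0171
t19.38 grip x -83.8 y -0.68 axis z 68.76 yawx 79.89 tilt [0.0002 0.0002] F x-2.9 y-3.3 z0.1 T [-0.63 -0.36 -0.04] gap 0.0170
```

Drag of about 3 N shows that the plunger is riding on the shank. I'll creep in until the collar seats.

```bash
for i in 1 2 3; do python3 -m handwheel '[[1,0.002,0,0,0,0,0],[1,0,0,0,0,0,0]]'>/dev/null;python3 -c "from h import *;st()"; done
```

```text
t19.62 grip x -83.2 y -0.72 axis z 68.76 yawx 79.91 tilt [-0.0008  0.0002] F x-4.6 y-3.5 z0.4 T [-1.03 -0.34 -0.05] gap 0.0168
t19.88 grip x -82.1 y -0.71 axis z 68.73 yawx 79.90 tilt [-0.0007  0.0002] F x-4.9 y-4.2 z0.2 T [-0.97 -0.31 -0.08] gap 0.0168
t20.12 grip x -81.1 y -0.72 axis z 68.75 yawx 79.90 tilt [-0.0006  0.0002] F x-4.3 y-3.2 z0.5 T [-0.96 -0.34 -0.02] gap 0.0169
```

```bash
for i in 1 2 3 4; do python3 -m handwheel '[[1,0.0015,0,0,0,0,0],[1,0,0,0,0,0,0]]'>/dev/null;python3 -c "from h import *;st()"; done
```

```text
t20.38 grip x -80.5 y -0.72 axis z 68.72 yawx 79.91 tilt [-0.0011  0.0002] F x-5.3 y-2.9 z1.6 T [-1.16 -0.32 -0.09] gap 0.0170
t20.62 grip x -80.5 y -0.76 axis z 68.72 yawx 79.93 tilt [-0.0028  0.    ] F x-7.7 y-3.1 z0.8 T [-1.66 -0.31 -0.06] gap 0.0172
t20.88 grip x -80.4 y -0.74 axis z 68.70 yawx 79.95 tilt [-0.0044 -0.0003] F x-11.5 y-3.1 z2.6 T [-2.23 -0.17 -0.05] gap 0.0167
t21.12 grip x -80.4 y -0.76 axis z 68.66 yawx 79.98 tilt [-0.0061 -0.0005] F x-14.9 y-3.9 z2.6 T [-2.81 -0.04 -0.02] gap 0.0166
```

The collar is seated: the force rises to 15 N with no further motion. I'll relax the push slightly, then open partway and lift.

```bash
python3 -m handwheel '[[1,-0.002,0.001,0,0,0,0],[1,0,0,0,0,0,0]]' >/dev/null;python3 -c "from h import *;st()"
python3 -m handwheel '[[0.2,0,0,0,0,0,0],[0.2,0,0,0,0,0,0],[0.2,0,0,0,0,0,0],[0.2,0,0,0,0,0,0],[0.2,0,0,0,0,0,0]]';python3 -c "from h import *;st()"
```

```text
t21.38 grip x -80.4 y -0.83 axis z 68.65 yawx 79.93 tilt [-0.0037 -0.0014] F x-11.5 y-1.7 z3.4 T [-2.    0.07 -0.06] gap 0.0170
clock: 22.0
tcp_pos: [0.4516, 0.1543, 0.0584]
tcp_rot: [-0.0, 0.767, 0.642, -0.0]
force: [0.7, 0.1, -0.8]
finger_gap: 0.0377
grasp_force: 0.0
t22.00 grip x -78.7 y -0.98 axis z 68.68 yawx 79.89 tilt [ 0.0001 -0.0002] F x0.3 y-0.7 z-0.8 T [-0.08  0.04 -0.01] gap 0.0377
```

```bash
python3 -m handwheel '[[0.2,0,0,-0.03,0,0,0],[0.2,0,0,-0.06,0,0,0],[0.2,0,0,-0.1,0,0,0],[0.2,0,0,-0.1,0,0,0],[0.2,-0.1,0,-0.1,0,0,0],[0.2,0,0,0,0,0,0]]'
python3 - <<'E'
from h import *
c=camera("wrist");d=camera("side");e=camera("scene")
o=np.zeros((600,800,3),np.uint8);o[:,:450]=cv2.resize(c["color"][40:300,160:355],(450,600),interpolation=cv2.INTER_CUBIC)
o[:350,450:]=cv2.resize(d["color"][190:290,235:335],(350,350),interpolation=cv2.INTER_CUBIC)
o[350:,450:]=cv2.resize(e["color"][145:215,175:273],(350,250),interpolation=cv2.INTER_CUBIC)
cv2.imwrite("pics/end.png",o)
E
```

```text
clock: 22.75
tcp_pos: [0.4462, 0.1093, 0.2531]
tcp_rot: [0.003, 0.768, 0.641, 0.004]
force: [0.6, -0.5, -0.3]
finger_gap: 0.0375
grasp_force: 0.0
```

View pics/end.png

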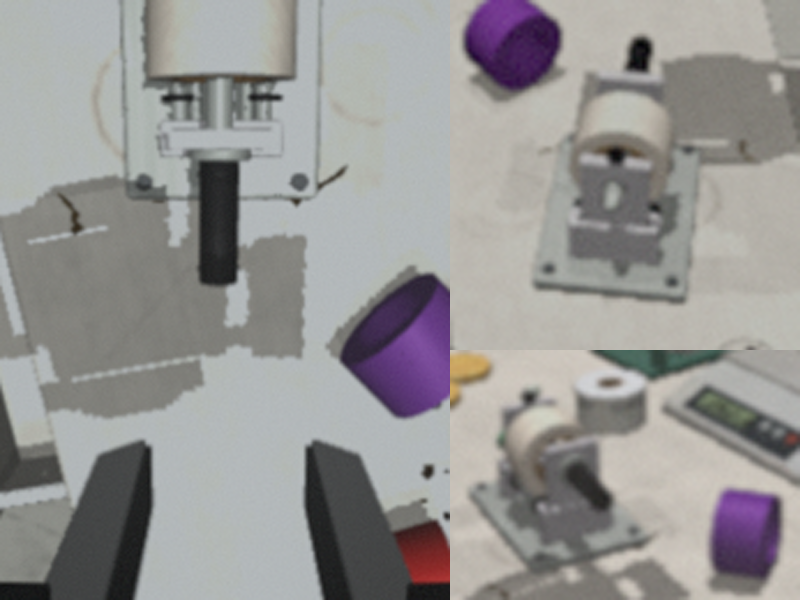

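The collar sits flush on the near ear at (219,155), the shank runs through the roll, and the nose shows beyond the far ear at (613,195). The gripper is clear.

```bash
python3 -c "from station import hand_in;print(hand_in())"
```

```text
the job is handed in; nothing more can be done
None
```

The label roll is hung: the spindle runs through both ears and the roll's core with its collar against the near ear. It is released, the gripper is clear, and the job was handed in at about 23 s; the highest push I saw on the stand was about 15 N.

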